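Index the movement carriage to the loupe station

TASK

On the watchmaker's index slide, the carriage with the watch movement is locked in the middle hole. Pull its spring plunger knob up, move the carriage to the next hole on the side where the loupe stands, and let the pin snap fully home there, then leave it. Never force the carriage sideways against the pin, keep the movement holder seated in its nest, and leave everything else on the bench where it is.

Things in the scene. Friction and masses are not known exactly. Their poses are not given: they have to be found in the camera images.
- slide: index slide fixed to the bench: aluminium base plate 190 x 280 mm, 6 mm thick. Origin on the bench surface straight below the middle hole; z up, y along the rail (the carriage's travel), x from the plunger towards the nest. Steel rail at x = 0, 36 mm wide; end blocks 12 mm long, 28 mm high, centred at y = +-115 mm
- middle_hole (a point): mouth of the middle locking hole, on the rail's top, 24 mm above the bench. The rail has three holes, 10 mm long along the rail: this one, and one on each side of it in a plate that was set by hand, at 38 to 64 mm (differs each time and from side to side; not measured, it has to be felt)
- carriage (a joint): position of the carriage along the slide's y in m: 0 at the middle hole where it starts, positive to +y, end stops at +-0.078. It runs easily: about 1 N of friction, some 1.5 N more while the pin rides on the rail. The 8 mm pin has about 1 mm of play either way in a hole
- plate (a point): centre of the top face of the carriage plate, 37 mm above the bench: aluminium, 130 mm (slide x) by 60 mm (slide y), 12 mm thick, its underside 1 mm over the rail. The knob stands 40 mm from this point to slide -x, the nest 40 mm to +x
- plunger (a joint): height of pin and knob in m: 0 = pin home in a hole (8 mm deep), 0.008 = flat pin tip riding on the rail top, 0.014 = pulled to its stop. The spring presses it down with 8 N at 0, 11 N at 0.008, 14 N at 0.014; let go between holes it rides on the rail, and snaps in by itself when over a hole. More than 40 N on the pin (pushing the carriage on with the pin in a hole) damages it
- knob (a point): centre of the top face of the plunger knob, on the carriage above the rail: an upright black cylinder 24 mm in diameter and 20 mm high, its top 73 mm above the bench with the pin home. It rises and falls with the pin. Below it is a steel sleeve 16 mm in diameter (22 mm at its foot) and 16 mm high on the carriage plate.
- nest (a point): centre of the nest floor on the carriage, 80 mm in slide x from the knob axis, 37 mm above the bench; four jaws 10 mm high around it
- holder: blue movement holder with a brass watch movement on top, 37 mm wide, 32 mm high, loose in the nest, origin under its centre
- loupe: black loupe on a steel post with a dark foot, 155 mm high, fixed, beyond the slide's nest side, origin under its foot: at x = 172 mm and about y = +62 or -62 mm in the slide's frame. Its side is the one wanted. The loupe's tube reaches back to about x = 125 mm, 115 to 155 mm above the bench
- jar_rack: black rack of three white-capped jars, 36 x 100 mm, 27 mm high, fixed, standing in the same way behind the other station; origin under its centre
- glass_dish: small open glass dish, 48 mm wide, 18 mm high, origin under its centre; bystander
- teal_stand: empty green movement stand, 42 mm wide, 27 mm high, origin under its centre; bystander
- dust_blower: red rubber dust blower standing on its base, 68 mm wide, 85 mm high, origin under its centre; bystander
- screwdriver: thin screwdriver lying flat, 130 mm long, along its x; bystander
- polish_jar: green jar with white cap, 56 mm wide, 55 mm high, origin under its centre; bystander
- tweezers: steel tweezers lying flat, 120 mm long along x, 10 mm wide, 6 mm high; bystander

How it is judged:
By the outcome, as a careful person would: the job done as asked, in the order asked, and still so for the second after the job is handed in, with the robot touching nothing.
It also fails if it takes over 51 s, if anything falls off the work surface, if the arm or the gripper's body presses on something with over 40 N, if the wrist force passes 120 N, or if a joint passes its speed limit or range.

ROBOT

A 6-joint arm with a two-finger parallel gripper is mounted at the origin on the work surface. World frame = base frame: x ahead of the robot, y to its left, z up, the work surface at z = 0. Lengths are in mm, angles in rad, forces in N, time in s.
With the tool pointing down it reaches from about 275 to 750 mm from the base axis. Payload 10.2 kg.
Tool frame: the origin (TCP) lies between the finger pads; the fingertips stand 17 mm ahead of it and the grasp point (between the pads) lies 2 mm behind it (tips_ahead is the distance from the TCP to the fingertips, in mm); z points along the fingers, y is the line along which they close (so a half turn about z gives the same grasp; the last joint's range is limited). The gripper opens to 85 mm and grips with 20 to 120 N. Pads are 22 mm wide; open, the fingers measure 114 mm over their backs; the gripper's body (76 mm by 85 mm) begins 54 mm behind the grasp point. The pads swing forward as they close: fully open they stand 13 mm farther back than shut.
Start: joints at [0.992, 0.313, 1.498, -0, 1.331, -0.223], TCP at [182.892, 492.12, 248.294] pointing down, gripper open.
Joint ranges: [-2.94, 2.94], [-0.97, 2.17], [0.19, 2.56], [-1.23, 4.37], [0.02, 3.11], [-2.88, 2.88]. Speed limits (rad/s): [2.39, 2.39, 3.01, 3.14, 3.14, 3.14].

INTERFACE

Orientations are given as a unit quaternion [w, x, y, z].
In Python, from rig import sense, capture, finish_job, boxes_of, tips_ahead gives the robot as it stands.
- The arm moves only by the tool drive_tool, never from a script. Its argument "commands" is text: rows parted by semicolons, each of 7 numbers parted by spaces: the shift along the world's x, y, z in units of 0.1 m (1.0 is 0.1 m), then the turn, a rotation vector about the world's x, y, z in units of pi/4 rad (1.0 is pi/4 rad), then the opening in per cent of the stroke, from 0 (shut) to 100 (fully open). A call has 1 to 20 rows; each row shifts and turns the commanded pose from where the row before left it; what a row does not reach is not made up. A row lasts 1/12 s, in which the tool goes at most 41.7 mm and 7.16 degrees, less where a joint would pass 70% of its speed; a pose out of reach is approached as far as the arm can. A call with a number of a shift or a turn outside -1 to 1 is refused whole. A call with a gripper value outside its range is refused whole. The fingers move at their own pace and stop on an object; "force" is the grip in N (left out, the last holds). Time passes only in rows, so rows that do not move let the fingers close. It gives the time, the measured TCP pose, the force, the opening and the grip force at its end, in the units of the state.
- sense(): the state, without advancing time (a new reading comes with each control period).
- capture(name): name is "scene" or "top" or "wrist"; returns a dict with "pixels" (400x640x3 uint8, blue, green, red), "fov_y" (degrees; the focal length in pixels is half the picture's height over the tangent of half this angle, whatever the lens; pixels are square), "cx", "cy" (the principal point, pixels), "position" and "attitude" of the camera in the world; the wrist camera has in their place "tool_from_camera" (4x4, takes a point from camera to tool coordinates, whose origin is the TCP and whose axes are the flange's). Camera axes: x right, y down, z forward; pixel columns grow to the right and rows downward; lengths in mm; the calibration is good to about 2 mm. A picture is of the moment at which its call begins: read the wrist's pose just before it. There is no depth.
- finish_job(): hands the job in; it is judged then, once.
Trained networks look in a picture, given as the dict that the camera call returned (one of the last four; its "shot" number tells which), for a name from the list of things; names that differ only in an ending like _2 or _b are one class to them, and where a whole thing is asked for, a point or a joint stands for the part that bears it (a point fixed in the world has none). Each returns a list of dicts, best first, with "confidence" (0 to 1); they miss things now and then, are a little off and sometimes report something else, mostly with a low value. They report only what shows in the picture. A call takes as long as a camera call.
- boxes_of(picture, name): "position" ([column, row] in pixels, amid what is visible of it).
The state is a dict: "time_s": time; "joints": joint angles; "dq": joint speeds; "tau": joint torques, N m; "eef_pos": TCP position; "ee_rot": TCP orientation; "force": force on the tool from outside, world axes, zero at the start; "wrist_torque": the same for the moment, N m; "grip_width": opening from 0.0 (shut) to 1.0 (fully open); "grip_force": force on a finger pad.
Only numpy, scipy, OpenCV 4.12 (cv2) and the standard library are available. Lean on these libraries where they do the work, as an engineer would, in place of code of your own. Each camera call takes 0.05 s, during which the arm holds its last target. There are 200 camera calls.

## Working session

There is one attempt and no reset: what is moved stays moved. The work goes in short steps, Python scripts to look and compute and a tool call to move; the robot and the scene stay as the last step left them, time stands still between calls to the robot, and variables do not carry over. Pictures are saved under pics/ and viewed, at most 10 in all, crops included, and the job is handed in when it is done.

Besides the shell and the picture viewer there is one more tool, called after ">>>" by a JSON object that holds its "name" and its "arguments". drive_tool: Moves the arm, as the interface text tells. Shifts and turns lie within -1 to 1; 1 stands for 0.1 m of shift or pi/4 rad of turn. Its arguments: {"type":"object","properties":{"commands":{"type":"string"},"force":{"type":"number"}},"required":["commands"]}

```bash
mkdir -p pics; cat > h.py <<'E'
import numpy as np,cv2
from rig import sense,capture,boxes_of
from scipy.spatial.transform import Rotation as R
def pose(p,s):
    if "tool_from_camera" in p:
        T=np.array(p["tool_from_camera"]);q=s["ee_rot"]
        W=np.eye(4);W[:3,:3]=R.from_quat([q[1],q[2],q[3],q[0]]).as_matrix();W[:3,3]=s["eef_pos"]
        M=W@T;return M[:3,3],M[:3,:3]
    a=np.array(p["attitude"])
    A=a if a.shape==(3,3) else R.from_quat([a[1],a[2],a[3],a[0]]).as_matrix()
    return np.array(p["position"]),A
def ray(p,s,px):
    o,A=pose(p,s);f=200/np.tan(np.radians(p["fov_y"]/2))
    return o,A@np.array([(px[0]-p["cx"])/f,(px[1]-p["cy"])/f,1])
def onz(p,s,px,z):
    o,d=ray(p,s,px);return o+d*(z-o[2])/d[2]
def proj(p,s,X):
    o,A=pose(p,s);f=200/np.tan(np.radians(p["fov_y"]/2));c=A.T@(np.array(X)-o)
    return [p["cx"]+f*c[0]/c[2],p["cy"]+f*c[1]/c[2]]
def tri(rs):
    M=np.zeros((3,3));b=np.zeros(3)
    for o,d in rs:
        d=d/np.linalg.norm(d);P=np.eye(3)-np.outer(d,d);M+=P;b+=P@o
    return np.linalg.solve(M,b)
E
python3 - <<'E'
from h import *
s=sense();print({k:s[k] for k in("time_s","eef_pos","ee_rot","force","grip_width")})
for n in("scene","top","wrist"):
    s=sense();p=capture(n);cv2.imwrite(f"pics/{n}0.png",p["pixels"])
    o,A=pose(p,s);print(n,o.round(1),A.round(3).tolist(),p["fov_y"])
    for t in("knob","nest","plate","holder","loupe","jar_rack","slide","middle_hole","dust_blower"):
        print(t,[([round(x) for x in b["position"]],round(b["confidence"],2)) for b in boxes_of(p,t)[:2]])
E
```

```text
{'time_s': 0.0, 'eef_pos': array([182.75736652, 491.91620044, 247.74155182]), 'ee_rot': array([-2.44779686e-04,  1.76968076e-01,  9.84216390e-01, -5.81502576e-04]), 'force': array([ 0.31514987,  0.457822  , -0.4155929 ]), 'grip_width': 1.0003603341646912}
scene [1205.9  411.6 1239.7] [[-0.525, 0.709, -0.471], [0.851, 0.435, -0.294], [-0.003, -0.555, -0.832]] 46.65691568827668
knob [([348, 193], 0.4)]
nest [([342, 206], 0.84)]
plate [([341, 203], 0.95)]
holder [([332, 214], 0.63)]
loupe [([425, 212], 0.18)]
jar_rack [([335, 256], 0.65)]
slide [([340, 215], 0.76)]
middle_hole [([342, 216], 0.61)]
dust_blower [([410, 269], 0.68)]
top [ 347.3    1.9 1109.3] [[0.007, -0.98, 0.199], [-1.0, -0.006, 0.004], [-0.002, -0.199, -0.98]] 49.98446710002227
knob [([273, 240], 0.67)]
nest [([276, 231], 0.84), ([469, 290], 0.55)]
plate [([274, 228], 0.56)]
holder [([278, 208], 0.48)]
loupe [([298, 178], 0.57), ([460, 206], 0.24)]
jar_rack [([257, 176], 0.68)]
slide [([276, 225], 0.55)]
middle_hole [([277, 228], 0.57)]
dust_blower [([168, 198], 0.56), ([273, 239], 0.4)]
wrist [107.7 520.1 374.4] [[0.349, 0.891, 0.29], [0.937, -0.332, -0.109], [-0.001, 0.31, -0.951]] 70.89664847803495
knob []
nest []
plate []
holder []
loupe []
jar_rack []
slide [([165, 386], 0.84)]
middle_hole [([165, 391], 0.71)]
dust_blower [([166, 388], 0.7)]
```

```bash
python3 - <<'E'
import cv2
a=cv2.imread("pics/scene0.png")[130:330,220:500];b=cv2.imread("pics/top0.png")[120:320,140:420]
cv2.imwrite("pics/crop0.png",cv2.resize(cv2.hconcat([a,b])[:, :],(800,286),interpolation=cv2.INTER_CUBIC))
cv2.imwrite("pics/both.png",cv2.vconcat([cv2.resize(a,(560,400)[:2])[:300],cv2.resize(b,(560,400))[:300]]))
E
```

```text
(no output)
```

View pics/top0.png

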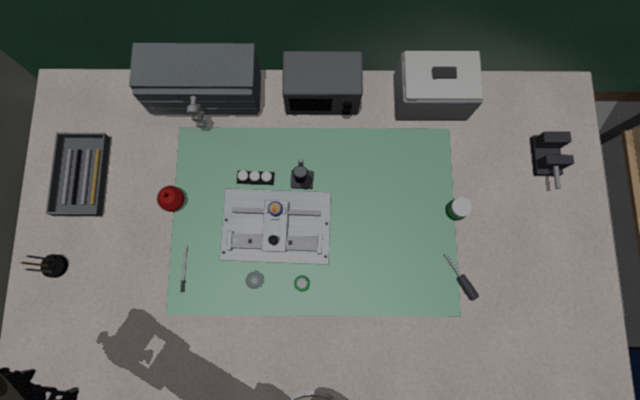

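View pics/scene0.png

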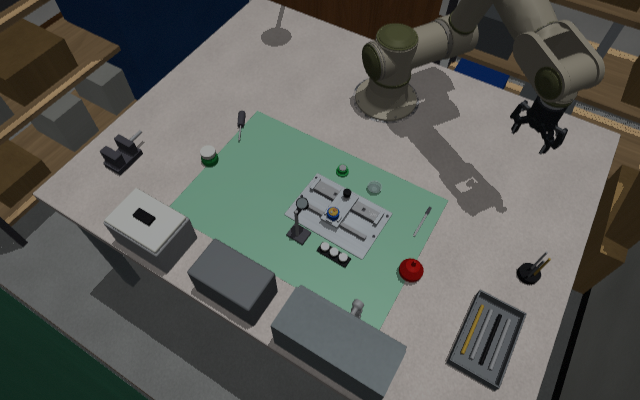

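The top view shows the knob at (273,240), the holder at (275,209), the loupe at (302,177) on image right, and the jar rack at (255,177). The scene view has the knob at (347,193), the holder at (333,213) and the loupe foot at (298,235). So the loupe stands on the world -y side. Next I'll triangulate.

```bash
python3 - <<'E'
from h import *
s=sense();a=capture("scene");b=capture("top")
k=tri([ray(a,s,(347,192)),ray(b,s,(273.5,240))]);h=tri([ray(a,s,(333,212)),ray(b,s,(275,209))])
print("knob",k.round(1),"holder",h.round(1), "yaw",np.degrees(np.arctan2(*(h-k)[[1,0]])))
print("loupe foot",onz(b,s,(302,187),5), "corners",[onz(b,s,c,6).round(0).tolist() for c in((225,189),(331,193),(328,263),(220,260))])
# knob by threshold
for p,c in((a,(347,192)),(b,(273,240))):
    g=cv2.cvtColor(p["pixels"],cv2.COLOR_BGR2GRAY);x,y=c;r=g[y-12:y+13,x-12:x+13]
    m=(r<45).astype(np.uint8);n,l,st,ce=cv2.connectedComponentsWithStats(m)
    print([(st[i].tolist(),(ce[i]+[x-12,y-12]).round(1).tolist()) for i in range(1,n) if st[i][4]>8])
E
```

```text
knob [480.9  98.4  64.5] holder [560.3  96.5  57. ] yaw -1.4149976637427824
loupe foot [630.22336873  32.22661572   5.        ] corners [[623.0, 236.0, 6.0], [614.0, -45.0, 6.0], [430.0, -37.0, 6.0], [436.0, 240.0, 6.0]]
[([8, 9, 8, 9, 56], [346.6, 193.0])]
[([8, 8, 9, 9, 60], [273.0, 239.6])]
```

>>> {"name": "drive_tool", "arguments": {"commands": "0.1 -0.12 0 0 0 0.02 100;0.18 -0.24 -0.03 0 0 0.026 100;0.18 -0.24 -0.03 0 0 0.026 100;0.18 -0.24 -0.03 0 0 0.026 100;0.18 -0.24 -0.03 0 0 0.026 100;0.18 -0.24 -0.03 0 0 0.026 100;0.18 -0.24 -0.03 0 0 0.026 100;0.18 -0.24 -0.03 0 0 0.026 100;0.18 -0.24 -0.03 0 0 0.026 100;0.18 -0.24 -0.03 0 0 0.026 100;0.18 -0.24 -0.03 0 0 0.026 100;0.18 -0.24 -0.03 0 0 0.026 100;0.18 -0.24 -0.03 0 0 0.026 100;0.18 -0.24 -0.03 0 0 0.026 100;0.18 -0.24 -0.03 0 0 0.026 100;0.18 -0.24 -0.03 0 0 0.026 100;0.1 -0.14 0 0 0 0.01 100;0 0 0 0 0 0 100;0 0 0 0 0 0 100", "force": 40}}

```text
time_s: 3.18
eef_pos: [472.9, 105.8, 203.1]
ee_rot: [-0.0, 0.014, 1.0, 0.0]
force: [-1.1, 0.6, -0.2]
grip_width: 1.001
grip_force: 0.0
```

```bash
python3 - <<'E'
from h import *
s=sense();p=capture("wrist");cv2.imwrite("pics/w1.png",p["pixels"])
print(s["time_s"],s["eef_pos"],s["ee_rot"],s["force"])
for X in((481,98,73),(481,98,53),(560,96.5,69)):print(X,proj(p,s,X))
for t in("knob","holder","plate","nest","loupe"):
    print(t,[([round(x) for x in b["position"]],round(b["confidence"],2)) for b in boxes_of(p,t)[:2]])
E
```

```text
3.1833 [472.93687958 105.82024883 203.11240009] [-2.41444284e-04  1.37753200e-02  9.99905082e-01  9.69503558e-05] [-1.06546185  0.58211463 -0.24221142]
(481, 98, 73) [np.float64(314.0700931227921), np.float64(205.45134899981176)]
(481, 98, 53) [np.float64(314.5954212631078), np.float64(199.13391461367937)]
(560, 96.5, 69) [np.float64(315.49762618966133), np.float64(274.3406573074622)]
knob [([316, 205], 0.81), ([366, 312], 0.7)]
holder [([315, 267], 0.6), ([315, 205], 0.28)]
plate [([318, 212], 0.74)]
nest [([312, 216], 0.98)]
loupe [([270, 312], 0.55)]
```

View pics/w1.png

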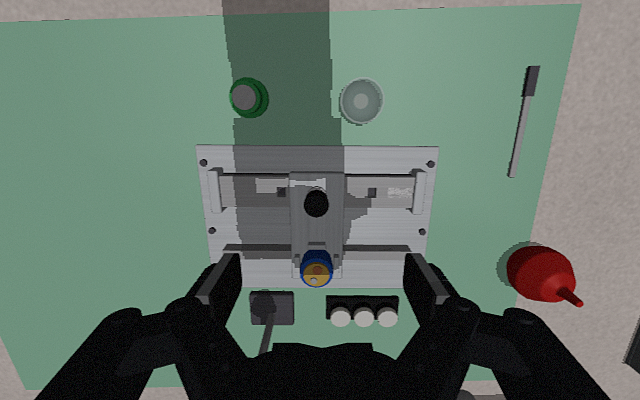

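The wrist view shows the knob at (316,205), the holder at (316,268), the loupe at (270,305) on the left (-y) and the jars at (363,312). Dark hole-like squares on the rail are at (281,191) and (372,192). I'll refine the knob position and locate the hole.

```bash
python3 - <<'E'
from h import *
s=sense();p=capture("wrist");g=cv2.cvtColor(p["pixels"],cv2.COLOR_BGR2GRAY)
def comp(c,w,t):
    x,y=c;r=g[y-w:y+w+1,x-w:x+w+1];n,l,st,ce=cv2.connectedComponentsWithStats((r<t).astype(np.uint8))
    for i in range(1,n):
        if st[i][4]>8:print(c,st[i].tolist(),(ce[i]+[x-w,y-w]).round(1).tolist())
comp((316,205),18,25);comp((281,191),9,60);comp((372,192),9,60)
print(g[191,268:296].tolist(),g[192,360:385].tolist())
for z in(73,):print("knob",onz(p,s,(316,205),z))
print("px/12mm",proj(p,s,(481,110,73)),proj(p,s,(481,98,73)),proj(p,s,(493,98,73)),proj(p,s,(469,98,73)))
for q in((281,191),(372,192)):print(onz(p,s,q,24).round(1))
# rail edges, slide corner screws for yaw
c=[onz(p,s,q,6).round(1) for q in((203,162),(431,164),(211,231),(422,231))];print(c)
E
```

```text
(316, 205) [5, 3, 24, 27, 503] [314.9, 203.5]
(281, 191) [5, 6, 8, 10, 71] [280.6, 192.2]
(372, 192) [4, 5, 8, 10, 42] [371.3, 193.1]
[134, 134, 134, 134, 136, 139, 140, 123, 73, 36, 35, 37, 34, 36, 42, 37, 42, 71, 81, 80, 85, 93, 98, 99, 98, 99, 100, 104] [136, 136, 132, 134, 136, 138, 120, 65, 61, 69, 63, 67, 65, 57, 35, 107, 140, 136, 134, 131, 132, 135, 131, 131, 135]
knob [480.42601723 100.87768624  73.        ]
px/12mm [np.float64(325.4566252943883), np.float64(205.33637462036017)] [np.float64(313.04293154267407), np.float64(205.63255215672822)] [np.float64(313.4747574863824), np.float64(217.20439478697358)] [np.float64(312.59911428182306), np.float64(193.73937256902119)]
[479.5  60.3  24. ]
[483.3 163.2  24. ]
[array([447.4, -30.6,   6. ]), array([456.4, 234. ,   6. ]), array([534.6, -34.2,   6. ]), array([541.3, 230.7,   6. ])]
```

>>> {"name": "drive_tool", "arguments": {"commands": "0.02 -0.015 -0.26 0 0 0 55;0.02 -0.015 -0.26 0 0 0 55;0.02 -0.015 -0.26 0 0 0 55;0.02 -0.015 -0.25 0 0 0 55;0 0 0 0 0 0 55;0 0 0 0 0 0 55;0 0 0 0 0 0 55", "force": 25}}

```text
time_s: 4.12
eef_pos: [481.5, 100.3, 101.7]
ee_rot: [0.001, 0.013, 1.0, -0.0]
force: [1.1, 0.9, 0.7]
grip_width: 0.55
grip_force: 0.0
```

```bash
python3 - <<'E'
from h import *
import rig
s=sense();p=capture("wrist");cv2.imwrite("pics/w2.png",cv2.resize(p["pixels"][150:350,190:450],(780,600)))
print(s["time_s"],s["eef_pos"],s["ee_rot"],s["force"],s["grip_width"],rig.tips_ahead() if callable(rig.tips_ahead) else rig.tips_ahead)
x,y,z=s["eef_pos"]
for X in((x,y,73),(x,y+12,73),(x,y-12,73),(x+12,y,73),(x,y+23.4,z-10),(x,y-23.4,z-10)):print(np.round(proj(p,s,X),1))
E
```

```text
4.1167 [481.48780704 100.34392184 101.71517455] [ 9.55885262e-04  1.27901012e-02  9.99917746e-01 -8.42302033e-06] [1.13104595 0.86497982 0.6640501 ] 0.5500838260863478 17.0
[321.9 246.6]
[341.5 246.1]
[302.3 247. ]
[322.4 263.8]
[364.5 261.5]
[279.3 263.5]
```

View pics/w2.png

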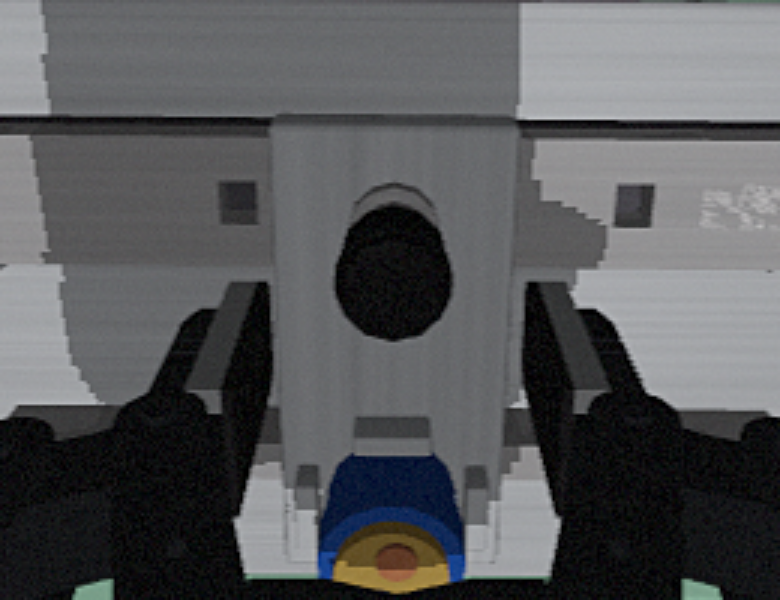

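The knob's top face is centred at crop column 394 and the finger gap at 396, so the tool is centred to about 0.4 mm. The holes show at crop (238,202) and (635,206). I'll compute the travel, then descend and grip gently.

```bash
python3 - <<'E'
from h import *
s=sense();p=capture("wrist")
k=onz(p,s,(321.3,246),73);a=onz(p,s,(190+238.5/3,150+202/3),24);b=onz(p,s,(190+635/3,150+206/3),24)
w=[onz(p,s,(190+c/3,150+202/3),24)[1] for c in(218,258)]
print(k,a,b,k[1]-a[1],b[1]-k[1],w)
E
```

```text
[481.39776904  99.98457633  73.        ] [480.91055636  59.47018645  24.        ] [484.70844751 162.50496706  24.        ] 40.51438987935856 62.52039073285211 [np.float64(54.14544833256502), np.float64(64.53507214108903)]
```

>>> {"name": "drive_tool", "arguments": {"commands": "0 -0.004 -0.13 0 0 0 55;0 0 -0.13 0 0 0 55;0 0 -0.13 0 0 0 45;0 0 0 0 0 0 35;0 0 0 0 0 0 30;0 0 0 0 0 0 26;0 0 0 0 0 0 24;0 0 0 0 0 0 24", "force": 20}}

```text
time_s: 4.88
eef_pos: [481.3, 99.8, 62.3]
ee_rot: [0.001, 0.013, 1.0, 0.0]
force: [-2.0, 0.0, 4.6]
grip_width: 0.268
grip_force: 20.3
```

The estimate is about 40 mm to the -y hole. Contact is centred, with no sideways force. I'll firm the grip and lift the knob.

>>> {"name": "drive_tool", "arguments": {"commands": "0 0 0 0 0 0 20;0 0 0 0 0 0 20;0 0 0 0 0 0 20;0 0 0.03 0 0 0 20;0 0 0.03 0 0 0 20;0 0 0.03 0 0 0 20;0 0 0.03 0 0 0 20;0 0 0 0 0 0 20;0 0 0 0 0 0 20", "force": 60}}

```text
time_s: 5.63
eef_pos: [481.1, 99.7, 73.1]
ee_rot: [0.0, 0.013, 1.0, 0.0]
force: [6.4, 0.6, -12.8]
grip_width: 0.257
grip_force: 59.2
```

```bash
python3 - <<'E'
from h import *
s=sense();p=capture("wrist");cv2.imwrite("pics/w3.png",cv2.resize(p["pixels"][150:350,190:450],(780,600)))
print(s["eef_pos"],s["force"],s["wrist_torque"],s["grip_width"],s["grip_force"])
E
```

```text
[481.0598163   99.69789126  73.09683241] [  6.38836745   0.59724972 -12.80657891] [ 0.11599754 -0.86593243  0.00765457] 0.25747265078169146 59.21812891960144
```

View pics/w3.png

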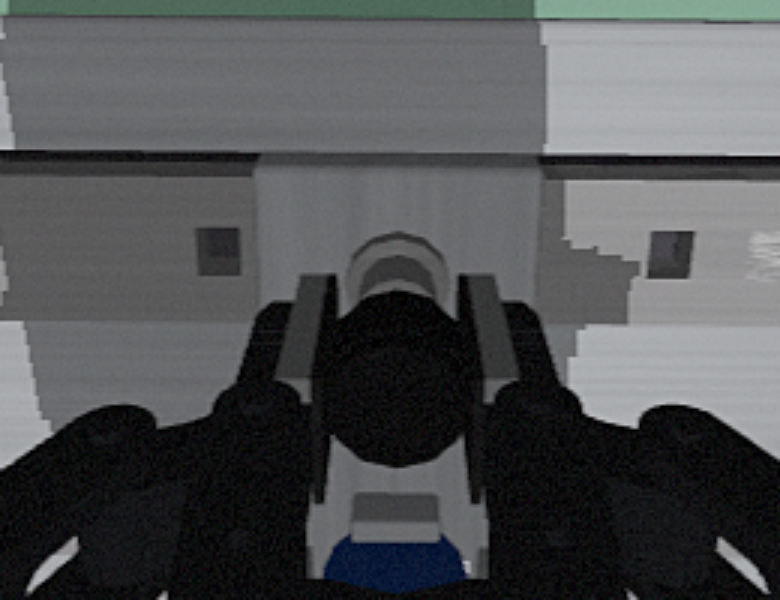

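The picture shows the knob raised with its stem visible, held centrally between the pads. The -z force of 12.8 N matches the spring. Next I'll travel 37 mm toward -y with the pin up.

>>> {"name": "drive_tool", "arguments": {"commands": "0 -0.01 0 0 0 0 20;-0.001 -0.02 0 0 0 0 20;-0.001 -0.03 0 0 0 0 20;-0.001 -0.04 0 0 0 0 20;-0.001 -0.04 0 0 0 0 20;-0.001 -0.04 0 0 0 0 20;-0.001 -0.04 0 0 0 0 20;-0.001 -0.04 0 0 0 0 20;-0.001 -0.04 0 0 0 0 20;-0.001 -0.03 0 0 0 0 20;-0.001 -0.02 0 0 0 0 20;-0.001 -0.02 0 0 0 0 20;0 0 0 0 0 0 20;0 0 0 0 0 0 20;0 0 0 0 0 0 20"}}

```text
time_s: 6.93
eef_pos: [479.8, 62.5, 73.0]
ee_rot: [-0.0, 0.013, 1.0, -0.0]
force: [5.3, -1.4, -13.0]
grip_width: 0.262
grip_force: 59.2
```

>>> {"name": "drive_tool", "arguments": {"commands": "0 0 -0.01 0 0 0 20;0 0 -0.01 0 0 0 20;0 0 -0.01 0 0 0 20;0 0 -0.003 0 0 0 20;0 0 0 0 0 0 20;0 0 0 0 0 0 20"}}

```text
time_s: 7.43
eef_pos: [479.9, 62.7, 70.3]
ee_rot: [0.0, 0.013, 1.0, -0.0]
force: [2.6, -1.4, -5.9]
grip_width: 0.26
grip_force: 59.6
```

The pin now rests on the rail: height is about 8 mm and part of the spring load is carried by it. I'll feel for the hole in 1 mm steps.

>>> {"name": "drive_tool", "arguments": {"commands": "0 -0.01 -0.003 0 0 0 20;0 0 0 0 0 0 20;0 0 0 0 0 0 20"}}

```text
time_s: 7.68
eef_pos: [479.9, 62.2, 70.0]
ee_rot: [0.0, 0.013, 1.0, 0.0]
force: [2.6, 5.1, -2.8]
grip_width: 0.257
grip_force: 60.1
```

>>> {"name": "drive_tool", "arguments": {"commands": "0 -0.007 0 0 0 0 20;0 0 0 0 0 0 20;0 0 0 0 0 0 20"}}

```text
time_s: 7.93
eef_pos: [479.8, 60.9, 69.6]
ee_rot: [0.0, 0.013, 1.0, -0.0]
force: [4.6, -0.7, -11.4]
grip_width: 0.26
grip_force: 59.5
```

The force fell to -11.4 N and the tool dropped, so the pin is over the hole. I'll lower into it to confirm.

>>> {"name": "drive_tool", "arguments": {"commands": "0 0 -0.01 0 0 0 20;0 0 -0.01 0 0 0 20;0 0 0 0 0 0 20;0 0 0 0 0 0 20"}}

```text
time_s: 8.27
eef_pos: [479.7, 60.6, 67.2]
ee_rot: [-0.0, 0.013, 1.0, -0.0]
force: [5.4, -3.8, -10.9]
grip_width: 0.257
grip_force: 59.5
```

>>> {"name": "drive_tool", "arguments": {"commands": "0 -0.004 -0.01 0 0 0 20;0 0 -0.01 0 0 0 20;0 0 -0.01 0 0 0 20;0 0 -0.01 0 0 0 20;0 0 0 0 0 0 20;0 0 0 0 0 0 20"}}

```text
time_s: 8.77
eef_pos: [479.8, 60.4, 63.5]
ee_rot: [-0.0, 0.013, 1.0, -0.0]
force: [3.5, -3.8, -10.0]
grip_width: 0.261
grip_force: 59.5
```

>>> {"name": "drive_tool", "arguments": {"commands": "0 0 -0.008 0 0 0 20;0 0 0 0 0 0 22;0 0 0 0 0 0 27;0 0 0 0 0 0 35;0 0 0 0 0 0 45;0 0 0 0 0 0 50;0 0 0 0 0 0 50;0 0 0 0 0 0 50"}}

```text
time_s: 9.43
eef_pos: [479.8, 60.7, 63.1]
ee_rot: [0.0, 0.013, 1.0, 0.0]
force: [-0.0, 0.4, 0.0]
grip_width: 0.501
grip_force: 0.0
```

>>> {"name": "drive_tool", "arguments": {"commands": "0 0 0.1 0 0 0 50;0 0 0.2 0 0 0 50;0 0 0.3 0 0 0 50;0 0 0.3 0 0 0 50;0 0 0.1 0 0 0 50;0 0 0 0 0 0 50;0 0 0 0 0 0 50"}}

```text
time_s: 10.02
eef_pos: [479.6, 60.7, 162.8]
ee_rot: [0.0, 0.013, 1.0, -0.0]
force: [0.6, 0.3, -0.6]
grip_width: 0.501
grip_force: 0.0
```

```bash
python3 - <<'E'
from h import *
s=sense();p=capture("wrist");cv2.imwrite("pics/w4.png",cv2.resize(p["pixels"][120:320,190:450],(780,600)))
print(s["time_s"],s["eef_pos"],s["force"],s["grip_width"])
for z in(73,81):print([np.round((np.array(proj(p,s,(479.9+a,60.4+b,z)))-[190,120])*3) for a,b in((0,-12),(0,12),(12,0))])
E
```

```text
10.0167 [479.59429597  60.65865901 162.82273026] [ 0.55063347  0.33354686 -0.57390301] 0.5011244630480768
[array([351., 278.]), array([439., 276.]), array([396., 317.])]
[array([349., 288.]), array([440., 286.]), array([396., 329.])]
```

View pics/w4.png

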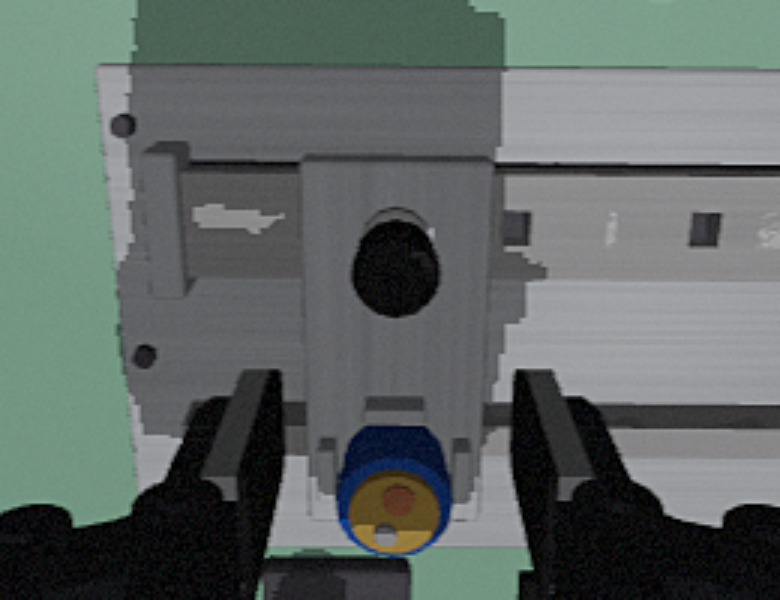

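The knob's top-face edges are at crop columns 352–439 and its lower edge is at row 317. That matches the home height (z = 73 mm) rather than riding on the rail. The holder is seated at (396,500), and the vacated middle hole shows at (517,228). The robot is clear, so I'll hand in.

```bash
python3 -c "
from rig import finish_job
print(finish_job())"
```

```text
the job is handed in; nothing more can be done
None
```

I moved the carriage about 39 mm to the hole on the loupe side (world -y), where the pin dropped in and the knob sits at its home height; the holder is still seated, the arm is clear, and the job was handed in at about 10 s.

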